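# Lower the studio stand and set the rinse pail on it

## Task

Make a low place for the rinse pail: press the round plate of the telescoping stand down until the column is fully home, the inner tube first and then the middle tube. Then lift the shorter of the two steel pails by its arched handle and set it upright in the middle of the plate, letting go only once it stands there. Leave the tall pail, the white jug and the black ink bowl where they stand.

Things in the scene. Friction and masses are not known exactly. Their poses are not given: they have to be found in the camera images.
- plate_top (a point): Centre of the upper face of the stand's level round aluminium plate (150 mm across, 8 mm thick), z up. 184 mm above the table with both tubes fully out, 94 mm with both fully home. The plate stays where it is left. A slow downward press of about 3 N slides the inner tube in; once that is home, about 10 N slides the middle tube in; then it meets a hard stop.
- stand: The stand, fixed to the table; origin at the centre of its foot's underside, z up. Round steel foot 150 mm across, and a column under the plate's centre: fixed outer sleeve 48 mm across with its rim 75 mm above the table, then the middle tube (33 mm), then the inner tube (24 mm), which carries the plate.
- inner_tube (a joint): How far the inner (thinnest, upper) tube with the plate has been pushed into the middle tube, in m: 0 fully out, 0.045 fully home. Starts 27 to 45 mm short of home.
- middle_tube (a joint): How far the middle tube has been pushed into the fixed outer sleeve, in m: 0 fully out, 0.045 fully home. Starts 27 to 45 mm short of home.
- short_pail_handle: Centre of the wooden grip of the short pail's handle: a horizontal round bar 16 mm thick and 56 mm long, along this frame's y; z is up. It is the top of a fixed rigid wire arch standing over the middle of the pail, 145 mm above the pail's foot and 65 mm above its rim, with free space below it. Pinch it across, from above.
- short_pail_center (a point): Centre of the short pail, half-way up: open steel pail 80 mm high, 86 mm across at the foot, 104 mm at the rim (107 mm plus wire over the handle's lugs along y), 0.25 to 0.55 kg. This point is 40 mm above its foot, 105 mm straight below the handle's grip; z up.
- tall_pail_center (a point): Centre of the tall pail, half-way up: same steel, rim and handle, but 130 mm high and with four brushes standing in it; point 65 mm above its foot, handle grip 130 mm above this point (195 mm above the table), brush tips up to about 215 mm above the table. To be left alone.
- jug: White plastic jug with one side handle, 110 mm across and 130 mm high; origin at the centre of its foot. To be left alone.
- ink_bowl: Black ceramic ink bowl, 90 mm across and 35 mm high; origin at the centre of its foot. To be left alone.
Not all that is in view belongs to the job. What is shaped like the part that bears short_pail_handle but orange is not meant.

How it is judged (in metres and radians):
On the way, in this order (a step that is already met when the one before it is completed fails the run):
1. the inner tube is pushed fully home (within 4 mm) while the middle tube is still at least 8 mm short of home (value of joint inner_tube above 0.041 m and value of joint middle_tube below 0.037 m).
2. the middle tube is pushed fully home too (both within 4 mm) (value of joint each of inner_tube, middle_tube above 0.041 m), for 0.2 s.
3. the short pail is lifted by its handle, at least 40 mm clear of the table, the column still home (all of step 2 and contact force between the fingers and short_pail_handle above 1 N and height (world z) of short_pail_center above 0.08 m and angle between short_pail_center's own z axis and vertical below 0.5 rad), for 0.2 s.
At the end, for the whole second after the job is handed in: Both tubes of the stand are fully home (within 4 mm); the short pail stands upright (within 0.08 rad) and at rest on the plate, its axis within 25 mm of the plate's centre; the tall pail, the jug and the ink bowl are within 40 mm of where they began (all of step 2 and horizontal distance between short_pail_center and plate_top below 0.025 m and z of short_pail_center in the frame of plate_top between 0.034 and 0.046 m and angle between short_pail_center's own z axis and vertical below 0.08 rad and linear speed of short_pail_handle below 0.02 m/s and distance of each of tall_pail_center, jug, ink_bowl from where it was at the start of the episode below 0.04 m); the robot touches nothing.
It fails at once if the short pail is let go while its foot is more than 15 mm above the plate (horizontal distance between short_pail_center and plate_top below 0.06 m and z of short_pail_center in the frame of plate_top above 0.055 m and contact force between the fingers and short_pail_handle below 0.01 N).
It fails at once if the tall pail is tipped by more than 0.4 rad (angle between tall_pail_center's own z axis and vertical above 0.4 rad).
It also fails if it takes over 56 s, if anything falls off the work surface, if the arm or the gripper's body presses on something with over 40 N, if the wrist force passes 120 N, or if a joint passes its speed limit or range.

## Robot

A 6-joint arm with a two-finger parallel gripper is mounted at the origin on the work surface. World frame = base frame: x ahead of the robot, y to its left, z up, the work surface at z = 0. Lengths are in mm, angles in rad, forces in N, time in s.
With the tool pointing down it reaches from about 275 to 1000 mm from the base axis. Payload 8.4 kg.
Tool frame: the origin (TCP) lies between the finger pads; the fingertips stand r.tips_ahead ahead of it and the grasp point (between the pads) lies 6 mm ahead of it (r.tips_ahead is the distance from the TCP to the fingertips, in mm); z points along the fingers, y is the line along which they close (so a half turn about z gives the same grasp; the last joint's range is limited). The gripper opens to 85 mm and grips with 20 to 120 N. Pads are 22 mm wide; open, the fingers measure 114 mm over their backs; the gripper's body (76 mm by 85 mm) begins 54 mm behind the grasp point. The pads swing forward as they close: fully open they stand 13 mm farther back than shut.
Start: joints at [1.289, 0.353, 1.633, -0, 1.155, -0.002], TCP at [172.601, 600.697, 256.281] pointing down, gripper open.
Joint ranges: [-2.63, 2.63], [-0.92, 2.1], [0.06, 2.66], [-1.3, 4.44], [0, 2.69], [-3.02, 3.02]. Speed limits (rad/s): [2.22, 2.22, 2.79, 3.14, 3.14, 3.14].

## Interface

Orientations are given as [roll, pitch, yaw] about the fixed x, y, z axes, in that order (R = Rz(yaw) Ry(pitch) Rx(roll)).
In Python, from rig import r gives the robot as it stands.
- The arm moves only by the tool carry_out, never from a script. Its arguments are lists of equal length, an entry for each row: "delta_pos": the shift along the tool's x, y, z in m, a list of three; "rot": the turn, a rotation vector about the tool's x, y, z in degrees, a list of three. A call has 1 to 8 rows; each row is the pose to reach, as a shift and turn from the pose commanded when the call began, along the tool's axes at that moment; what a row does not reach only later rows make up. A row lasts 1/8 s, in which the tool goes at most 62.5 mm and 10.7 degrees, less where a joint would pass 70% of its speed; a pose out of reach is approached as far as the arm can. A call with a gripper value outside its range is refused whole. "claw" is the finger opening in m, from 0 to 0.0854, set as the call begins (left out, the last holds). The fingers move at their own pace and stop on an object; "grip_force" is the grip in N (left out, the last holds). Time passes only in rows, so rows that repeat a pose let the fingers close. It gives the time, the measured TCP pose, the force, the opening and the grip force at its end, in the units of the state.
- r.sense(): the state, without advancing time (a new reading comes with each control period).
- r.grab_frame(name): name is "scene" or "top"; returns the picture (480x640x3 uint8, blue, green, red); there is no depth.
- r.camera_info(name): a dict with "fx", "fy", "cx", "cy" (pixels), "pose" (4x4, takes a point from camera to world coordinates). Camera axes: x right, y down, z forward; pixel columns grow to the right and rows downward; lengths in mm; the calibration is good to about 2 mm. A picture is of the moment at which its call begins. camera_info takes no time and is no camera call.
- r.sign_off(): hands the job in; it is judged then, once.
Trained networks look in the newest picture that a camera, given by its name, has taken for a name from the list of things; names that differ only in an ending like _2 or _b are one class to them, and where a whole thing is asked for, a point or a joint stands for the part that bears it (a point fixed in the world has none). Each returns a list of dicts, best first, with "p" (0 to 1); they miss things now and then, are a little off and sometimes report something else, mostly with a low value. They report only what shows in the picture. A call takes as long as a camera call. They do not tell look-alikes from the thing itself.
- r.recognise(thing, camera): "box" ([left, top, right, bottom] in pixels, round what is visible of it).
- r.cut_out(thing, camera): "mask" (480x640 bool, what is visible of it) and "box" ([left, top, right, bottom] in pixels, round what is visible of it).
The state is a dict: "clock": time; "qpos": joint angles; "qvel": joint speeds; "joint_efforts": joint torques, N m; "eef_pos": TCP position; "tcp_rot": TCP orientation; "contact_force": force on the tool from outside, world axes, zero at the start; "wrist_torque": the same for the moment, N m; "opening": opening from 0.0 (shut) to 1.0 (fully open); "grasp_force": force on a finger pad.
Only numpy, scipy, OpenCV 4.12 (cv2) and the standard library are available. Lean on these libraries where they do the work, as an engineer would, in place of code of your own. Each camera call takes 0.05 s, during which the arm holds its last target. There are 200 camera calls.

## Working session

There is one attempt and no reset: what is moved stays moved. The work goes in short steps, Python scripts to look and compute and a tool call to move; the robot and the scene stay as the last step left them, time stands still between calls to the robot, and variables do not carry over. Pictures are saved under pics/ and viewed, at most 10 in all, crops included, and the job is handed in when it is done.

Besides the shell and the picture viewer there is one more tool, called after "Request:" in YAML: its name, and indented under it one key for each argument. carry_out: Moves the arm, as the interface text tells. Its arguments: {"type":"object","properties":{"delta_pos":{"type":"array","items":{"type":"array","items":{"type":"number"}}},"rot":{"type":"array","items":{"type":"array","items":{"type":"number"}}},"claw":{"type":"number"},"grip_force":{"type":"number"}},"required":["delta_pos","rot"]}

```bash
mkdir -p pics
cat > h.py <<'E'
from rig import r
import numpy as np, cv2
def ray(c,u,v):
    i=r.camera_info(c); P=np.array(i["pose"]); d=P[:3,:3]@np.array([(u-i["cx"])/i["fx"],(v-i["cy"])/i["fy"],1]); return P[:3,3],d/np.linalg.norm(d)
def at_z(c,u,v,z):
    o,d=ray(c,u,v); return o+d*(z-o[2])/d[2]
def tri(a,b):
    A=np.zeros((3,3));y=np.zeros(3)
    for o,d in (a,b):
        M=np.eye(3)-np.outer(d,d);A+=M;y+=M@o
    p=np.linalg.solve(A,y)
    return p,[float(np.linalg.norm((np.eye(3)-np.outer(d,d))@(p-o))) for o,d in (a,b)]
def proj(c,p):
    i=r.camera_info(c);P=np.array(i["pose"]);q=P[:3,:3].T@(np.array(p)-P[:3,3]);return [i["fx"]*q[0]/q[2]+i["cx"],i["fy"]*q[1]/q[2]+i["cy"]]
E
python3 - <<'E'
from h import *
np.set_printoptions(precision=3,suppress=True)
s=r.sense();print(s["clock"],s["eef_pos"],s["tcp_rot"],s["contact_force"],r.tips_ahead)
for c in("scene","top"):
    im=r.grab_frame(c);cv2.imwrite(f"pics/{c}0.png",im)
    i=r.camera_info(c);print(c,i["fx"],i["cx"],i["cy"]);print(np.array(i["pose"]))
    for t in("short_pail_handle","short_pail_center","tall_pail_center","stand","inner_tube","jug","ink_bowl"):
        print(t,[(round(float(d["p"]),2),[int(x) for x in d["box"]]) for d in r.recognise(t,c)])
E
```

```text
0.0 [172.47  600.25  255.545] [-3.14  -0.     2.862] [-0.313 -0.428 -0.11 ] 25.0
scene 446.8991375125849 327.6938817550083 241.26420928712434
[[ -0.821   0.384  -0.421 930.704]
 [  0.57    0.549  -0.611 576.606]
 [ -0.004  -0.742  -0.67  796.908]
 [  0.      0.      0.      1.   ]]
short_pail_handle [(0.59, [325, 139, 342, 167])]
short_pail_center [(0.74, [317, 135, 352, 194]), (0.6, [248, 185, 293, 245]), (0.4, [286, 218, 356, 264])]
tall_pail_center [(0.58, [385, 318, 454, 412])]
stand [(0.95, [288, 220, 354, 312])]
inner_tube [(0.65, [284, 217, 356, 265])]
jug [(0.7, [285, 339, 366, 428])]
ink_bowl [(0.96, [388, 268, 424, 304])]
top 434.0224718356866 317.1052755278063 241.16073562175367
[[   0.13    -0.968    0.215  271.606]
 [  -0.992   -0.126    0.032  -35.854]
 [  -0.004   -0.217   -0.976 1218.12 ]
 [   0.       0.       0.       1.   ]]
short_pail_handle [(0.65, [409, 235, 425, 269]), (0.57, [425, 358, 474, 364])]
short_pail_center [(0.87, [390, 231, 432, 270]), (0.56, [420, 340, 472, 382])]
tall_pail_center [(0.93, [182, 191, 231, 238])]
stand []
inner_tube [(0.77, [298, 203, 359, 261]), (0.31, [225, 143, 270, 199])]
jug [(0.65, [223, 141, 272, 198])]
ink_bowl [(0.83, [256, 271, 291, 306])]
```

View pics/scene0.png

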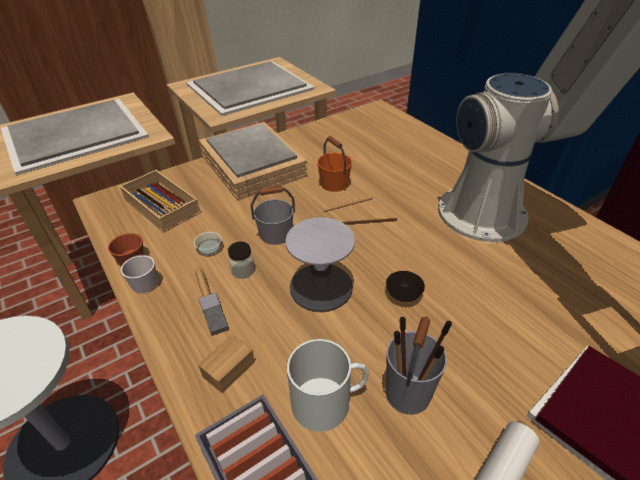

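View pics/top0.png

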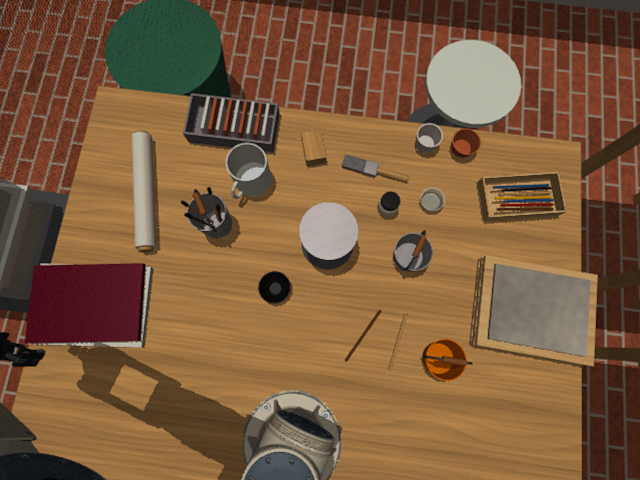

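The short steel pail is at scene (274,217) and top (413,252). Possible mix-ups are the orange pail at scene (334,170) / top (445,360), which is excluded by colour, and the tall pail with brushes at scene (413,370) / top (208,215). The stand's plate is at scene (320,242) / top (329,231). Next I'll measure the grip and the plate, and take one close crop.

Run:
```python
from h import *
np.set_printoptions(precision=1,suppress=True)
S=cv2.imread("pics/scene0.png");T=cv2.imread("pics/top0.png")
a=cv2.resize(S[175:250,235:360],(500,300),interpolation=2);b=cv2.resize(T[200:275,290:440],(600,300),interpolation=2)
cv2.imwrite("pics/crop.png",np.vstack([cv2.copyMakeBorder(a,0,0,0,100,0),b]))
def wood(im,x0,y0,x1,y1):
    c=im[y0:y1,x0:x1].astype(int);m=((c[...,2]-c[...,0]>40)&(c[...,2]<150)).astype(np.uint8)
    n,l,st,ce=cv2.connectedComponentsWithStats(m);k=1+np.argmax(st[1:,4]);ys,xs=np.where(l==k)
    p=np.c_[xs+x0,ys+y0].astype(np.float32);re=cv2.minAreaRect(p);print(st[k],ce[k]+[x0,y0],re);return ce[k]+[x0,y0],re
g1,r1=wood(S,245,180,300,200);g2,r2=wood(T,400,228,432,268)
print("grip",tri(ray("scene",*g1),ray("top",*g2)))
R=cv2.boxPoints(r2); e=sorted(range(4),key=lambda i:np.linalg.norm(R[i]-R[0]))
A=(R[0]+R[e[1]])/2;B=(R[e[2]]+R[e[3]])/2
pa,pb=at_z("top",*A,145),at_z("top",*B,145);print(pa,pb,np.linalg.norm(pa-pb),np.degrees(np.arctan2(*(pb-pa)[[1,0]])))
# plate ellipses: bright grey
def plate(im,x0,y0,x1,y1,th):
    c=im[y0:y1,x0:x1].astype(int);m=((c.min(2)>th)&(c.max(2)-c.min(2)<35)).astype(np.uint8)
    n,l,st,ce=cv2.connectedComponentsWithStats(m);k=1+np.argmax(st[1:,4])
    cs,_=cv2.findContours((l==k).astype(np.uint8),0,1);h=cv2.convexHull(max(cs,key=len));el=cv2.fitEllipse(h);print(st[k],el);return np.array(el[0])+[x0,y0]
q1=plate(S,280,215,360,266,110);q2=plate(T,294,198,364,275,110)
p,res=tri(ray("scene",*q1),ray("top",*q2));print("plate",q1,q2,p,res)
```

```text
[  0   0  52  20 593] [265.  186.8] ((270.5, 189.5), (19.0, 51.0), 90.0)
[ 13   0  19  29 167] [420.9 241.1] ((418.4524841308594, 239.01339721679688), (14.064796447753906, 31.480016708374023), 29.248823165893555)
grip (array([ 540.2, -259.4,  157.4]), [1.4707576744233775, 1.4707576744234339])
[ 508.8 -238.   145. ] [ 585.1 -271.   145. ] 83.05934755372373 -23.34717090212819
[   6    2   69   47 2513] ((39.69886016845703, 25.245098114013672), (46.207733154296875, 68.74298095703125), 88.58627319335938)
[   5    5   59   57 2662] ((34.246795654296875, 32.71045684814453), (57.11394119262695, 58.98946762084961), 95.66553497314453)
plate [319.7 240.2] [328.2 230.7] [537.2 -25.2 151.2] [0.009429980187024602, 0.009429980186907615]
```

View pics/crop.png

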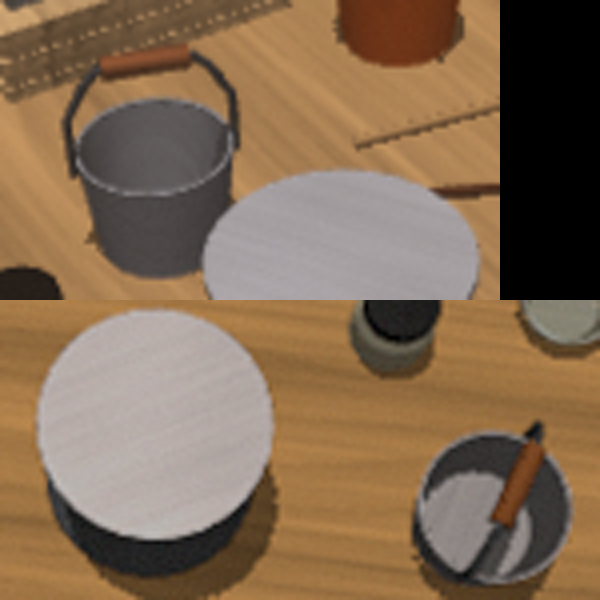

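The crop confirms the short steel pail with its brown wooden grip. Grip centres are about scene (270.9,189.9) and top (419.4,245.9), and the plate is at about z 151, which lies within the allowed 148–184. I'll redo the grip measurement with tight masks.

Run:
```python
from h import *
np.set_printoptions(precision=1,suppress=True)
S=cv2.imread("pics/scene0.png");T=cv2.imread("pics/top0.png")
def wood(im,x0,y0,x1,y1):
    c=cv2.cvtColor(im,cv2.COLOR_BGR2HSV)[y0:y1,x0:x1].astype(int);m=((c[...,0]<11)&(c[...,1]>120)&(c[...,2]>60)).astype(np.uint8)
    n,l,st,ce=cv2.connectedComponentsWithStats(m);k=1+np.argmax(st[1:,4]);ys,xs=np.where(l==k)
    p=np.c_[xs+x0,ys+y0].astype(np.float32);re=cv2.minAreaRect(p);print(st[k],ce[k]+[x0,y0],re)
    return ce[k]+[x0,y0]
g1=wood(S,257,182,286,197);g2=wood(T,411,232,428,260)
g,res=tri(ray("scene",*g1),ray("top",*g2));print("grip",g,res)
pa,pb=[at_z("top",*q,g[2]) for q in((424,236.8),(415.8,255.5))];print("top bar",pa,pb,np.linalg.norm(pa-pb),np.arctan2(*(pa-pb)[[1,0]]))
pa,pb=[at_z("scene",*q,g[2]) for q in((260.2,191.5),(281.5,188.5))];print("scene bar",pa,pb,np.linalg.norm(pa-pb),np.arctan2(*(pa-pb)[[1,0]]))
s=r.sense();yaw=s["tcp_rot"][2];p=np.array([537.2,-25.2,200])-s["eef_pos"]
from scipy.spatial.transform import Rotation as Ro
print("delta tool",Ro.from_euler("xyz",s["tcp_rot"]).as_matrix().T@p, s["eef_pos"])
```

```text
[21  7  4  2  5] [279.6 189.6] ((279.5, 189.5), (3.0, 1.0), -0.0)
[9 5 1 1 1] [420. 237.] ((420.0, 237.0), (0.0, 0.0), 0.0)
grip [ 531.9 -240.7  164.3] [19.250434324071325, 19.250434324071403]
top bar [ 549.1 -263.7  164.3] [ 499.2 -247.3  164.3] 52.5274588587391 -0.3174134851013232
scene bar [ 564.3 -241.2  164.3] [ 515.9 -222.4  164.3] 51.90793195204233 -0.3706008946997878
delta tool [-523.2 -500.9   56.3] [172.6 600.7 256.3]
```

Request:
carry_out:
  delta_pos:
    - [-0.03,-0.029,0]
    - [-0.073,-0.07,0]
    - [-0.116,-0.111,0]
    - [-0.159,-0.152,0]
    - [-0.202,-0.193,0]
    - [-0.245,-0.234,0]
    - [-0.288,-0.275,0]
    - [-0.331,-0.316,0]
  rot:
    - [0,0,0]
    - [0,0,0]
    - [0,0,0]
    - [0,0,0]
    - [0,0,0]
    - [0,0,0]
    - [0,0,0]
    - [0,0,0]
  claw: 0

```text
clock: 1.8
eef_pos: [404.3, 203.9, 256.7]
tcp_rot: [3.141, 0.001, 2.862]
contact_force: [-0.1, -0.1, 0.2]
opening: 0.001
grasp_force: 0.0
```

Run:
```python
from h import *
from scipy.spatial.transform import Rotation as Ro
np.set_printoptions(precision=3,suppress=True)
g,res=tri(ray("scene",270.9,189.9),ray("top",419.6,246));print("grip",g,res)
s=r.sense();print(s["clock"],s["eef_pos"],s["tcp_rot"],s["qpos"],s["opening"])
print(Ro.from_euler("xyz",s["tcp_rot"]).as_matrix().T@(np.array([537.2,-25.2,186])-s["eef_pos"]))
```

```text
grip [ 528.305 -258.141  144.677] [0.9355352001686238, 0.9355352001685805]
1.8 [404.306 203.944 256.682] [3.141 0.001 2.862] [ 0.464  0.079  1.986  0.     1.076 -0.827] 0.0007349501154094127
[-190.916 -183.622   70.694]
```

The grip is at (528,-258,145), which matches the expected 145 mm. Next I'll go above the plate.

Request:
carry_out:
  delta_pos:
    - [-0.03,-0.029,0]
    - [-0.073,-0.07,0]
    - [-0.116,-0.111,0]
    - [-0.159,-0.152,0.01]
    - [-0.191,-0.184,0.03]
    - [-0.191,-0.184,0.06]
    - [-0.191,-0.184,0.068]
    - [-0.191,-0.184,0.068]
  rot:
    - [0,0,0]
    - [0,0,0]
    - [0,0,0]
    - [0,0,0]
    - [0,0,0]
    - [0,0,0]
    - [0,0,0]
    - [0,0,0]

```text
clock: 2.8
eef_pos: [535.9, -23.6, 188.3]
tcp_rot: [-3.141, -0.001, 2.862]
contact_force: [0.6, -0.3, 0.4]
opening: 0.001
grasp_force: 0.0
```

Request:
carry_out:
  delta_pos:
    - [0,0,0.005]
    - [0,0,0.01]
    - [0,0,0.014]
    - [0,0,0.018]
    - [0,0,0.022]
    - [0,0,0.026]
    - [0,0,0.03]
    - [0,0,0.03]
  rot:
    - [0,0,0]
    - [0,0,0]
    - [0,0,0]
    - [0,0,0]
    - [0,0,0]
    - [0,0,0]
    - [0,0,0]
    - [0,0,0]

```text
clock: 3.8
eef_pos: [535.5, -24.2, 157.6]
tcp_rot: [-3.141, -0.002, 2.862]
contact_force: [0.3, 0.0, 0.8]
opening: -0.002
grasp_force: 0.0
```

Request:
carry_out:
  delta_pos:
    - [0,0,0.003]
    - [0,0,0.006]
    - [0,0,0.009]
    - [0,0,0.012]
    - [0,0,0.012]
  rot:
    - [0,0,0]
    - [0,0,0]
    - [0,0,0]
    - [0,0,0]
    - [0,0,0]

```text
clock: 4.42
eef_pos: [535.7, -24.1, 146.2]
tcp_rot: [-3.141, -0.001, 2.862]
contact_force: [-3.4, -0.5, 5.0]
opening: 0.001
grasp_force: 2.3
```

Request:
carry_out:
  delta_pos:
    - [0,0,0.002]
    - [0,0,0.004]
    - [0,0,0.006]
  rot:
    - [0,0,0]
    - [0,0,0]
    - [0,0,0]

```text
clock: 4.8
eef_pos: [535.8, -24.1, 140.6]
tcp_rot: [-3.141, -0.001, 2.862]
contact_force: [-4.7, -0.4, 10.3]
opening: -0.0
grasp_force: 5.0
```

Run:
```python
from h import *
np.set_printoptions(precision=1,suppress=True)
im=r.grab_frame("scene");t=r.grab_frame("top")
a=cv2.resize(im[190:320,260:390],(520,520),interpolation=2);cv2.imwrite("pics/press.png",a)
print(r.sense()["contact_force"])
```

```text
[-3.8 -1.3  6.2]
```

View pics/press.png

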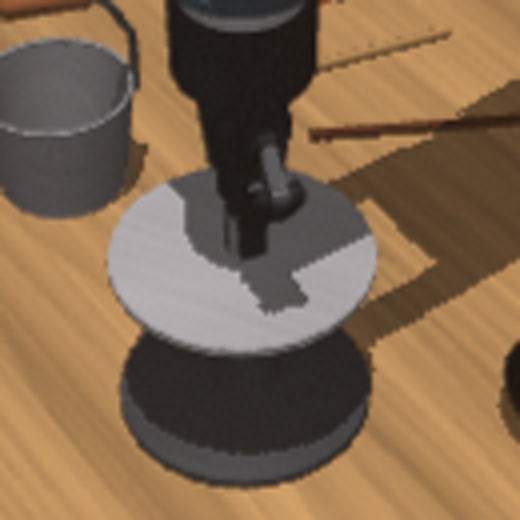

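The closed tips are at crop (245,250), near the plate's centre, and the plate has come down. The force is now about 10 N, so the middle tube is sliding. I'll keep pressing to the stop.

Request:
carry_out:
  delta_pos:
    - [0,0,0.003]
    - [0,0,0.006]
    - [0,0,0.009]
    - [0,0,0.012]
    - [0,0,0.015]
    - [0,0,0.017]
  rot:
    - [0,0,0]
    - [0,0,0]
    - [0,0,0]
    - [0,0,0]
    - [0,0,0]
    - [0,0,0]

```text
clock: 5.65
eef_pos: [535.7, -24.1, 123.5]
tcp_rot: [-3.141, -0.001, 2.862]
contact_force: [-4.8, 0.6, 9.5]
opening: 0.002
grasp_force: 5.0
```

Request:
carry_out:
  delta_pos:
    - [0,0,0.001]
    - [0,0,0.002]
    - [0,0,0.003]
  rot:
    - [0,0,0]
    - [0,0,0]
    - [0,0,0]

```text
clock: 6.02
eef_pos: [535.8, -24.1, 120.5]
tcp_rot: [-3.141, -0.001, 2.862]
contact_force: [-4.5, 0.1, 9.5]
opening: -0.003
grasp_force: 4.8
```

Request:
carry_out:
  delta_pos:
    - [0,0,0.001]
    - [0,0,0.002]
    - [0,0,0.002]
  rot:
    - [0,0,0]
    - [0,0,0]
    - [0,0,0]

```text
clock: 6.4
eef_pos: [535.8, -24.1, 118.9]
tcp_rot: [-3.141, -0.001, 2.862]
contact_force: [-5.5, -0.4, 14.2]
opening: 0.002
grasp_force: 6.8
```

Request:
carry_out:
  delta_pos:
    - [0,0,0.001]
    - [0,0,0.001]
    - [0,0,0.001]
  rot:
    - [0,0,0]
    - [0,0,0]
    - [0,0,0]

```text
clock: 6.78
eef_pos: [535.8, -24.1, 118.7]
tcp_rot: [-3.141, -0.001, 2.862]
contact_force: [-8.9, -0.1, 23.8]
opening: -0.005
grasp_force: 12.0
```

It has reached the hard stop (tips at 94 mm). Next I'll rise and go above the pail with the gripper open.

Request:
carry_out:
  delta_pos:
    - [0,0,-0.02]
    - [0,0,-0.07]
    - [0,0,-0.12]
    - [-0.01,-0.04,-0.13]
    - [-0.024,-0.095,-0.13]
    - [-0.038,-0.15,-0.13]
    - [-0.05,-0.2,-0.13]
    - [-0.057,-0.227,-0.13]
  rot:
    - [0,0,0]
    - [0,0,0]
    - [0,0,0]
    - [0,0,0]
    - [0,0,1]
    - [0,0,2]
    - [0,0,3]
    - [0,0,3.7]

```text
clock: 7.78
eef_pos: [528.0, -260.4, 246.9]
tcp_rot: [-3.141, 0.0, 2.795]
contact_force: [0.5, -0.6, -0.6]
opening: 0.001
grasp_force: 0.0
```

Request:
carry_out:
  delta_pos:
    - [0,0,0]
    - [0,0,0]
  rot:
    - [0,0,0]
    - [0,0,0]
  claw: 0.06

```text
clock: 8.02
eef_pos: [528.2, -257.3, 246.9]
tcp_rot: [3.141, -0.001, 2.797]
contact_force: [-0.0, 0.5, -0.1]
opening: 0.416
grasp_force: 0.0
```

Run:
```python
from h import *
np.set_printoptions(precision=1,suppress=True)
S=r.grab_frame("scene");T=r.grab_frame("top")
def plate(im,x0,y0,x1,y1,th):
    c=im[y0:y1,x0:x1].astype(int);m=((c.min(2)>th)&(c.max(2)-c.min(2)<35)).astype(np.uint8)
    n,l,st,ce=cv2.connectedComponentsWithStats(m);k=1+np.argmax(st[1:,4])
    cs,_=cv2.findContours((l==k).astype(np.uint8),0,1);h=cv2.convexHull(max(cs,key=len));el=cv2.fitEllipse(h);print(st[k],el);return np.array(el[0])+[x0,y0]
q1=plate(S,275,220,365,290,110);q2=plate(T,290,198,368,275,110)
print("plate",tri(ray("scene",*q1),ray("top",*q2)), at_z("top",*q2,94), at_z("scene",*q1,94))
s=r.sense();print(s["clock"],s["eef_pos"],s["tcp_rot"],s["opening"],s["qpos"])
cv2.imwrite("pics/over.png",np.vstack([cv2.resize(S[140:260,230:370],(560,300)),cv2.resize(T[180:290,280:470],(560,300))]))
```

```text
[  13   18   66   47 2429] ((45.2127571105957, 41.04441452026367), (46.4297981262207, 66.10228729248047), 87.98678588867188)
[  10   11   56   55 2400] ((37.737056732177734, 38.25952911376953), (54.39271545410156, 55.83064651489258), 97.08977508544922)
plate (array([537.3, -25. ,  88.4]), [0.17056875839180277, 0.17056875839177707]) [536.1 -25.1  94. ] [540.3 -20.1  94. ]
8.125 [ 528.4 -256.8  247.1] [ 3.1 -0.   2.8] 0.591565240327571 [-0.5  0.3  1.7  0.   1.1 -1.7]
```

View pics/over.png

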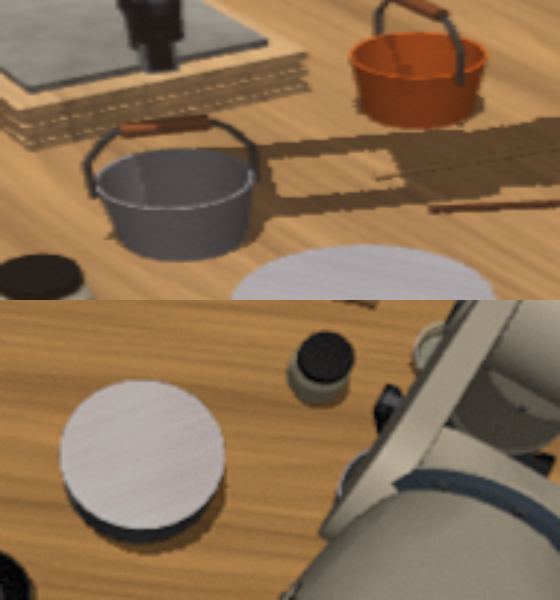

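The plate is down at (537,-25), and the gripper hangs above the grip (scene crop (162,60) over (165,125)). Next I'll descend and close.

Request:
carry_out:
  delta_pos:
    - [0,0,0.025]
    - [0,0,0.05]
    - [0,0,0.07]
    - [0,0,0.083]
    - [0,0,0.092]
    - [0,0,0.096]
    - [0,0,0.096]
  rot:
    - [0,0,0]
    - [0,0,0]
    - [0,0,0]
    - [0,0,0]
    - [0,0,0]
    - [0,0,0]
    - [0,0,0]

```text
clock: 9.0
eef_pos: [528.5, -257.9, 151.5]
tcp_rot: [-3.142, 0.0, 2.797]
contact_force: [-0.3, -0.0, 0.5]
opening: 0.704
grasp_force: 0.0
```

Request:
carry_out:
  delta_pos:
    - [0,0,0]
    - [0,0,0]
    - [0,0,0]
    - [0,0,0]
    - [0,0,0]
    - [0,0,0]
  rot:
    - [0,0,0]
    - [0,0,0]
    - [0,0,0]
    - [0,0,0]
    - [0,0,0]
    - [0,0,0]
  claw: 0
  grip_force: 60

```text
clock: 9.75
eef_pos: [528.5, -258.2, 151.8]
tcp_rot: [-3.141, 0.001, 2.797]
contact_force: [-1.6, -0.3, 5.6]
opening: 0.163
grasp_force: 58.5
```

Request:
carry_out:
  delta_pos:
    - [0,0,-0.01]
    - [0,0,-0.025]
    - [0,0,-0.045]
    - [0,0,-0.07]
    - [0,0,-0.1]
    - [0,0,-0.125]
    - [0,0,-0.135]
    - [0,0,-0.135]
  rot:
    - [0,0,0]
    - [0,0,0]
    - [0,0,0]
    - [0,0,0]
    - [0,0,0]
    - [0,0,0]
    - [0,0,0]
    - [0,0,0]

```text
clock: 10.75
eef_pos: [528.4, -257.9, 286.8]
tcp_rot: [-3.142, 0.001, 2.797]
contact_force: [-0.3, -0.3, -3.5]
opening: 0.158
grasp_force: 58.7
```

Run:
```python
from h import *
from scipy.spatial.transform import Rotation as Ro
np.set_printoptions(precision=1,suppress=True)
S=r.grab_frame("scene");cv2.imwrite("pics/lift.png",cv2.resize(S[100:280,200:380],(540,540)))
s=r.sense();print(s["clock"],s["eef_pos"],s["contact_force"],s["grasp_force"])
print(Ro.from_euler("xyz",s["tcp_rot"]).as_matrix().T@(np.array([537,-25,s["eef_pos"][2]])-s["eef_pos"]))
```

```text
10.8 [ 528.  -257.8  285.9] [-0.9 -0.  -3.4] 58.651145696640015
[ 70.1 222.1   0. ]
```

View pics/lift.png

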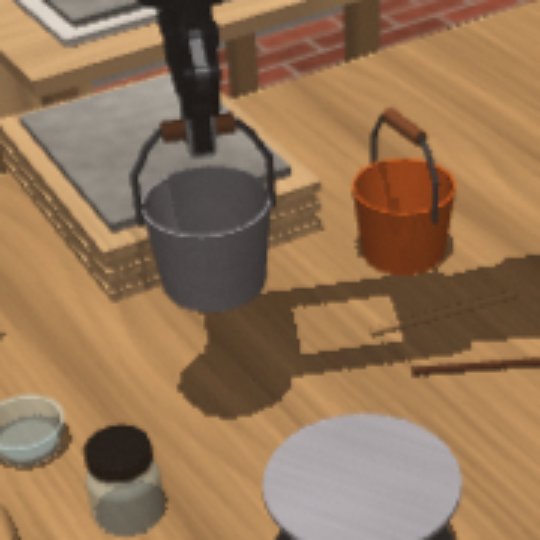

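The short pail hangs upright, held at the middle of its grip (crop (200,130)), with the orange pail untouched. Next I'll carry it over the plate.

Request:
carry_out:
  delta_pos:
    - [0.004,0.012,0]
    - [0.014,0.044,0]
    - [0.027,0.085,0]
    - [0.04,0.127,0]
    - [0.053,0.168,0]
    - [0.063,0.2,0]
    - [0.068,0.216,0]
    - [0.07,0.222,0]
  rot:
    - [0,0,0]
    - [0,0,0]
    - [0,0,0]
    - [0,0,0]
    - [0,0,0]
    - [0,0,0]
    - [0,0,0]
    - [0,0,0]

```text
clock: 11.8
eef_pos: [537.1, -24.4, 285.8]
tcp_rot: [-3.141, -0.001, 2.799]
contact_force: [0.2, -0.1, -4.0]
opening: 0.165
grasp_force: 58.7
```

Request:
carry_out:
  delta_pos:
    - [0,0,0]
    - [0,0,0.005]
    - [0,0,0.015]
    - [0,0,0.023]
    - [0,0,0.028]
    - [0,0,0.03]
    - [0,0,0.03]
  rot:
    - [0,0,0]
    - [0,0,0]
    - [0,0,0]
    - [0,0,0]
    - [0,0,0]
    - [0,0,0]
    - [0,0,0]

```text
clock: 12.68
eef_pos: [537.4, -25.3, 256.3]
tcp_rot: [3.142, -0.0, 2.797]
contact_force: [-0.4, 0.3, -4.1]
opening: 0.165
grasp_force: 58.7
```

Run:
```python
from h import *
S=r.grab_frame("scene");T=r.grab_frame("top");cv2.imwrite("pics/place.png",np.hstack([cv2.resize(S[140:320,250:390],(390,500)),cv2.resize(T[160:300,260:400],(390,500))]))
s=r.sense();print(s["clock"],s["eef_pos"],s["contact_force"],s["grasp_force"])
```

```text
12.775 [537.5623438  -25.30012622 256.55220979] [ 0.39254344 -0.57379083 -3.96028063] 58.69189381599426
```

View pics/place.png

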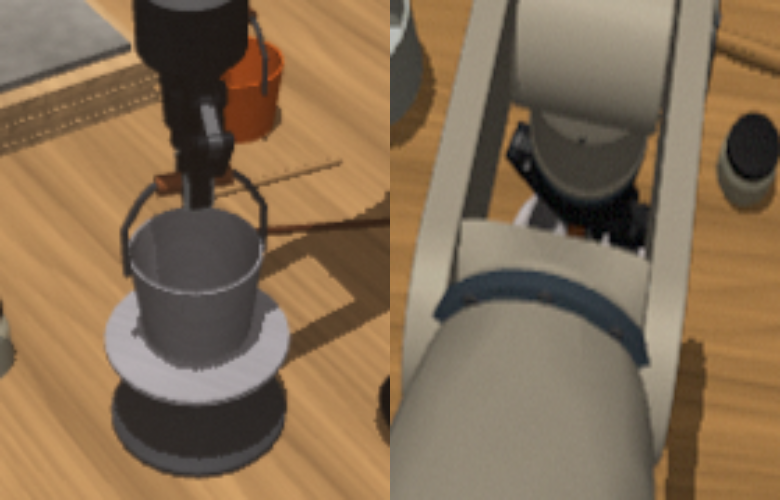

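The pail hangs over the middle of the plate, with its foot at scene crop (197,355) about 10 mm up. I'll lower it slowly until contact.

Request:
carry_out:
  delta_pos:
    - [0,0,0.003]
    - [0,0,0.006]
    - [0,0,0.008]
    - [0,0,0.009]
    - [0,0,0.01]
    - [0,0,0.01]
  rot:
    - [0,0,0]
    - [0,0,0]
    - [0,0,0]
    - [0,0,0]
    - [0,0,0]
    - [0,0,0]

```text
clock: 13.52
eef_pos: [537.4, -25.3, 246.2]
tcp_rot: [-3.142, -0.0, 2.797]
contact_force: [-0.5, 0.7, -3.6]
opening: 0.168
grasp_force: 58.7
```

Request:
carry_out:
  delta_pos:
    - [0,0,0.0005]
    - [0,0,0.001]
    - [0,0,0.001]
  rot:
    - [0,0,0]
    - [0,0,0]
    - [0,0,0]

```text
clock: 13.9
eef_pos: [537.5, -25.3, 245.6]
tcp_rot: [3.141, 0.0, 2.797]
contact_force: [-1.0, -0.6, 1.0]
opening: 0.165
grasp_force: 59.1
```

Request:
carry_out:
  delta_pos:
    - [0,0,0]
    - [0,0,0]
    - [0,0,0]
    - [0,0,0]
  rot:
    - [0,0,0]
    - [0,0,0]
    - [0,0,0]
    - [0,0,0]
  claw: 0.055

```text
clock: 14.4
eef_pos: [537.4, -25.3, 245.3]
tcp_rot: [3.142, 0.0, 2.797]
contact_force: [-0.1, 1.1, 1.3]
opening: 0.643
grasp_force: 0.0
```

Request:
carry_out:
  delta_pos:
    - [0,0,-0.01]
    - [0,0,-0.03]
    - [0,0,-0.07]
    - [0,0,-0.12]
    - [0,0,-0.15]
    - [0,0,-0.15]
  rot:
    - [0,0,0]
    - [0,0,0]
    - [0,0,0]
    - [0,0,0]
    - [0,0,0]
    - [0,0,0]

```text
clock: 15.15
eef_pos: [538.5, -25.4, 398.7]
tcp_rot: [3.14, 0.005, 2.797]
contact_force: [-0.5, 0.4, -0.9]
opening: 0.642
grasp_force: 0.0
```

Run:
```python
from h import *
S=r.grab_frame("scene");cv2.imwrite("pics/end.png",S)
s=r.sense();print(s["clock"],s["eef_pos"],s["contact_force"])
print(proj("scene",[537,-25,94]),proj("scene",[537,-25,239]))
```

```text
15.2 [537.68834531 -25.35573129 396.65031031] [-0.21908694  0.24495253  0.18984744]
[np.float64(320.2035987242248), np.float64(259.1832899326041)] [np.float64(319.1190738266122), np.float64(208.08955269728503)]
```

View pics/end.png

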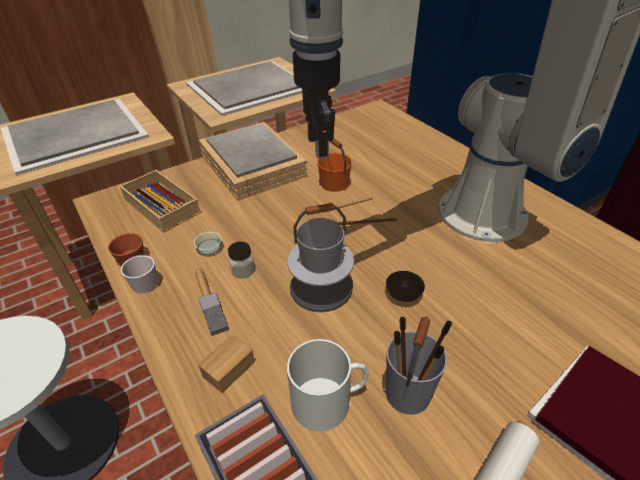

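The pail stands upright in the middle of the lowered plate (scene (320,255)), its grip at (319,208) as predicted. The gripper is clear, and the jug, bowl and tall pail have not moved.

```bash
python3 -c "
from rig import r
print(r.sign_off())"
```

```text
the job is handed in; nothing more can be done
None
```

The stand was pressed down to its hard stop, and the short steel pail stands upright in the middle of the plate with the gripper clear; I handed the job in at about 15 s, and `sign_off()` gave no verdict.

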